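# Flip a circuit board over against the soldering plate

### The arm

A 6-joint arm with a two-finger parallel gripper is mounted at the origin on the work surface. World frame = base frame: x ahead of the robot, y to its left, z up, the work surface at z = 0. Lengths are in m, angles in rad, forces in N, time in s.
With the tool pointing down it reaches from about 0.375 to 0.75 m from the base axis. Payload 9 kg.
Tool frame: the origin (TCP) lies on the centre line of the jaws, within the pads' length; the fingertips stand 25 mm ahead of it and the grasp point (between the pads) lies 6 mm ahead of it; z points along the fingers, y is the line along which they close (so a half turn about z gives the same grasp; the last joint's range is limited). The gripper opens to 85 mm and grips with 20 to 120 N. Pads are 22 mm wide; open, the fingers measure 114 mm over their backs; the gripper's body (76 mm by 85 mm) begins 54 mm behind the grasp point. The pads swing forward as they close: fully open they stand 13 mm farther back than shut.
Start: joints at [0.897, 0.104, 0.097, 1.564, 0, 1.353], TCP at [0.264, 0.539, 0.217] pointing down, gripper open.
Joint ranges: [-2.99, 2.99], [-0.84, 1.86], [-1.1, 1.16], [-1.84, 2.11], [-1.51, 1.56], [-3.14, 3.14]. Speed limits (rad/s): [2.22, 2.22, 2.57, 3.14, 3.14, 3.14].

### API

Orientations are given as a 3x3 rotation matrix whose columns are the frame's x, y, z axes.
In Python, from plant import telemetry, vision, job, finder gives the robot as it stands.
- The arm moves only by the tool servo_tool, never from a script. Its argument "motion" is a list of rows, each an object with "linear": the shift along the tool's x, y, z in mm, a list of three; "spin": the turn about the tool's z in degrees; "grip": the finger opening in mm, from 0 to 85.4. A call has 1 to 5 rows; each row shifts and turns the commanded pose from where the row before left it, along the tool's axes as they then stand; what a row does not reach is not made up. A row lasts 1/8 s, in which the tool goes at most 62.5 mm and 10.7 degrees, less where a joint would pass 70% of its speed; a pose out of reach is approached as far as the arm can. A call with a gripper value outside its range is refused whole. The fingers move at their own pace and stop on an object; "newtons" is the grip in N (left out, the last holds). Time passes only in rows, so rows that do not move let the fingers close. It gives the time, the measured TCP pose, the force, the opening and the grip force at its end, in the units of the state.
- telemetry.read_state(): the state, without advancing time (a new reading comes with each control period).
- vision.capture(name): name is "scene" or "top" or "wrist"; returns a dict with "img" (480x640x3 uint8, red, green, blue), "K" (3x3 intrinsics, pixels), "R" (3x3) and "t" (3): a world point X has camera coordinates R X + t. Camera axes: x right, y down, z forward; pixel columns grow to the right and rows downward; lengths in m; the calibration is good to about 2 mm. A picture is of the moment at which its call begins. There is no depth.
- job.job_done(): hands the job in; it is judged then, once.
Trained networks look in the newest picture that a camera, given by its name, has taken for a name from the list of things; names that differ only in an ending like _2 or _b are one class to them, and where a whole thing is asked for, a point or a joint stands for the part that bears it (a point fixed in the world has none). Each returns a list of dicts, best first, with "confidence" (0 to 1); they miss things now and then, are a little off and sometimes report something else, mostly with a low value. They report only what shows in the picture. A call takes as long as a camera call. They do not tell look-alikes from the thing itself.
- finder.boxes_of(camera, thing): "location" ([x, y, z] in m, in world coordinates, good to about 4 mm: the middle of the surface that is visible of it).
- finder.silhouettes(camera, thing): "pixels" (480x640 bool, what is visible of it).
- finder.tip_of(camera, thing): "location" ([x, y, z] in m, in world coordinates, good to about 4 mm: a listed point, or the origin of a listed thing).
The state is a dict: "clock": time; "joint_positions": joint angles; "qd": joint speeds; "tau": joint torques, N m; "position": TCP position; "eef_rot": TCP orientation; "ft_force": force on the tool from outside, world axes, zero at the start; "moment": the same for the moment, N m; "width": finger opening in m; "grip_force": force on a finger pad.
Only numpy, scipy, OpenCV 4.12 (cv2) and the standard library are available. Lean on these libraries where they do the work, as an engineer would, in place of code of your own. Each camera call takes 0.05 s, during which the arm holds its last target. There are 200 camera calls.

### The job

The yellowish circuit board on the bench lies face down, propped on its heat sink. With the fingertips push it against the edge of the white soldering plate that faces it, keep pushing until it tips up on that edge and flips over onto the plate, component side up, then push it on until the whole board lies flat on the plate with nothing sticking out over the plate's edges. Do not pick the board up or carry it, and leave the other things where they are; finish clear of everything.

Things in the scene. Friction and masses are not known exactly. Their poses are not given: they have to be found in the camera images.
- board: Yellowish circuit board 84 (x) x 64 (y) x 3.5 mm (z), 65 to 110 g. Origin: centre of its solder face. Own +z points out of the component side, own +x to the edge that lies low at the start. It starts component side down, tilted 27 degrees, its low edge on the bench 20 to 45 mm from the plate's edge, parallel within 9 degrees, its -x edge raised, farther from the plate.
- sink (a point): Top middle of the board's rigid aluminium heat sink bar: 54 mm along own y, own x -16 to -8 mm, rising 26 mm from the component face; this point is at own (-12, 0, 29.5) mm. It props the board at the start. Other parts on that face: two black blocks 18 x 18 mm, 9 mm tall, at x = 17, y = +-16 mm, and one 10 x 30 mm, 6 mm tall, at x = -31 mm.
- raised (a point): Middle of the board's raised edge (own x = -42 mm, mid-thickness), at the start about 40 mm above the bench (edge 38 to 42 mm). It overhangs the foot of the heat sink bar by about 11 mm, so an upright fingertip coming towards the plate meets this edge first.
- plate: Fixed white ceramic soldering plate on the bench, 130 (x) x 170 (y) x 14 mm (z), square edges. Origin: centre of its underside on the bench. Own +x points from the edge that faces the board, across the plate, away from the board.
- plate_edge (a point): Middle of the top of the plate's edge that faces the board, 14 mm above the bench. The board's low edge stops in the corner of bench and plate while its raised edge is pushed forward, up and over in an arc; it then falls solder face down on the plate, usually sticking out 5 to 25 mm over this edge, and slides on when its heat sink bar or edge is pushed.
- low_a (a point): Corner of the board on its low (own +x) edge, own +y side (mid-thickness)
- low_b (a point): Corner of the board on its low (own +x) edge, own -y side
- high_a (a point): Corner of the board on its raised (own -x) edge, own +y side
- high_b (a point): Corner of the board on its raised (own -x) edge, own -y side
- spool: Bystander: solder spool, 36 mm diameter, 30 mm tall, standing on the plate towards its +x, +y corner. Origin: on its underside, near the middle.
- flux: Bystander: flux bottle, 34 mm diameter, 75 mm tall, standing beside the plate's +y side. Origin: on its underside, near the middle.
- cleaner: Bystander: dark open cup for tip cleaning, 60 mm diameter, 42 mm tall, beside the plate's -y side. Origin: on its underside, near the middle.
- pliers: Bystander: small pliers with red handles lying on the bench, 120 mm long, 10 mm thick. Origin: on its underside, near the middle.
- driver: Bystander: blue screwdriver lying on the bench, 160 mm long, about 25 mm thick. Origin near the middle.
- relay: Bystander: loose black relay, a block 28 x 22 x 24 mm, on the bench beside the plate's -y side. Origin: on its underside, near the middle.
Mind the look-alikes: they are no part of the job. What is shaped like the board but green or orange is not meant. Of the things that look like the plate, the smaller one is meant.

How it is judged:
On the way, in this order (a step that is already met when the one before it is completed fails the run):
1. the board is tipped up with its low edge still down at the plate's edge (both raised corners above 55 mm, both low corners below 30 mm and within about 30 mm of the plate's edge) (height (world z) of each of low_a, low_b below 0.03 m and height (world z) of each of high_a, high_b above 0.055 m and x of low_a in the frame of plate between -0.095 and -0.045 m and x of low_b in the frame of plate between -0.095 and -0.045 m), for 0.04 s.
2. the board has flipped and lies component side up, resting on the plate (angle between board's own z axis and vertical below 0.12 rad and height (world z) of board between 0.008 and 0.019 m), for 0.1 s.
At the end, for the whole second after the job is handed in: The board lies at rest on the plate, component side up and flat (within 0.12 rad), all four corners within the plate's outline (1 mm allowed) (all of step 2 and x of low_a in the frame of plate between -0.066 and 0.066 m and y of low_a in the frame of plate between -0.086 and 0.086 m and x of low_b in the frame of plate between -0.066 and 0.066 m and y of low_b in the frame of plate between -0.086 and 0.086 m and x of high_a in the frame of plate between -0.066 and 0.066 m and y of high_a in the frame of plate between -0.086 and 0.086 m and x of high_b in the frame of plate between -0.066 and 0.066 m and y of high_b in the frame of plate between -0.086 and 0.086 m and linear speed of board below 0.01 m/s and angular speed of board below 0.1 rad/s); the robot touches nothing.
It fails at once if the board is lifted: all four of its corners are more than 30 mm above the bench at once (16 mm clear of the plate) (height (world z) of each of low_a, low_b, high_a, high_b above 0.03 m).
It fails at once if one of the other things (spool, flux bottle, cup, pliers, screwdriver, relay) is moved more than 20 mm (distance of any of spool, flux, cleaner, pliers, driver, relay from where it was at the start of the episode above 0.02 m).
It also fails if it takes over 45 s, if anything falls off the work surface, if the arm or the gripper's body presses on something with over 40 N, if the wrist force passes 120 N, or if a joint passes its speed limit or range.

## Working session

There is one attempt and no reset: what is moved stays moved. The work goes in short steps, Python scripts to look and compute and a tool call to move; the robot and the scene stay as the last step left them, time stands still between calls to the robot, and variables do not carry over. Pictures are saved under pics/ and viewed, at most 10 in all, crops included, and the job is handed in when it is done.

Besides the shell and the picture viewer there is one more tool, called after "Emit:" by a JSON object that holds its "method" and its "body". servo_tool: Moves the arm, as the interface text tells. Its arguments: {"type":"object","properties":{"motion":{"type":"array"},"newtons":{"type":"number"}},"required":["motion"]}

```bash
mkdir -p pics
python3 - <<'E'
from plant import telemetry, vision, finder
import cv2,numpy as np
s=telemetry.read_state();print(s['clock'],s['position'],s['eef_rot'],s['width'])
ims=[]
for c in ['scene','top']:
    d=vision.capture(c);ims.append(d['img'])
    print(c,np.round(d['K'],1).tolist(),np.round(d['R'],3).tolist(),np.round(d['t'],3).tolist())
    for n in ['board','plate','plate_edge','raised','low_a','high_a','sink']+(['spool','flux','cleaner','pliers','driver','relay'] if c=='top' else []):
        print(n,[(np.round(r['location'],3).tolist(),round(r['confidence'],2)) for r in finder.tip_of(c,n)][:5])
for c,i in zip('st',ims): cv2.imwrite(f'pics/{c}0.png',i[...,::-1])
E
```

```text
0.0 [0.26387256 0.53846438 0.21591592] [[-8.97877949e-01  4.40243610e-01 -8.67391556e-04]
 [ 4.40244353e-01  8.97877382e-01 -1.05694742e-03]
 [ 3.13496913e-04 -1.33087401e-03 -9.99999065e-01]] 0.08543481497654684
scene [[444.0, 0.0, 324.2], [0.0, 444.0, 241.6], [0.0, 0.0, 1.0]] [[0.872, 0.489, -0.003], [0.301, -0.543, -0.784], [-0.385, 0.683, -0.621]] [-0.541, -0.06, 0.988]
board [([0.523, -0.033, 0.024], 0.9), ([0.753, -0.06, 0.026], 0.57)]
plate [([0.522, 0.109, -0.003], 0.91), ([0.426, 0.415, -0.004], 0.74)]
plate_edge [([0.505, 0.048, 0.014], 0.93), ([0.377, 0.336, 0.021], 0.62)]
raised [([0.487, -0.229, 0.034], 0.96), ([0.718, -0.051, 0.041], 0.66), ([0.516, -0.066, 0.039], 0.61)]
low_a [([0.555, -0.182, 0.002], 0.98), ([0.781, -0.093, 0.001], 0.97), ([0.503, 0.011, 0.008], 0.88), ([0.799, -0.039, -0.001], 0.68), ([0.501, -0.148, -0.001], 0.63)]
high_a [([0.515, -0.243, 0.044], 0.96), ([0.482, -0.066, 0.039], 0.82), ([0.709, -0.083, 0.04], 0.76), ([0.545, -0.073, 0.04], 0.73), ([0.462, -0.208, 0.038], 0.73)]
sink [([0.492, -0.213, 0.007], 0.97), ([0.519, -0.056, 0.002], 0.94), (
[... 591 characters left out ...]
, 0.32)]
low_a [([0.5, 0.009, 0.002], 0.93), ([0.554, -0.183, 0.001], 0.85), ([0.561, -0.0, 0.001], 0.75), ([0.783, -0.095, 0.002], 0.69), ([0.794, -0.036, 0.005], 0.65)]
high_a [([0.72, -0.023, 0.042], 0.92), ([0.48, -0.06, 0.038], 0.9), ([0.708, -0.084, 0.042], 0.87), ([0.514, -0.246, 0.037], 0.81), ([0.461, -0.211, 0.04], 0.79)]
sink [([0.499, -0.213, -0.002], 0.72), ([0.734, -0.056, 0.002], 0.68), ([0.521, -0.054, -0.001], 0.64)]
spool [([0.477, 0.163, 0.016], 0.59)]
flux [([0.39, 0.128, 0.004], 0.64), ([0.516, -0.064, 0.042], 0.53)]
cleaner [([0.67, 0.1, -0.001], 0.64)]
pliers [([0.378, -0.002, 0.005], 0.71)]
driver [([0.624, -0.102, 0.001], 0.78)]
relay [([0.637, 0.012, -0.005], 0.63)]
```

View pics/s0.png

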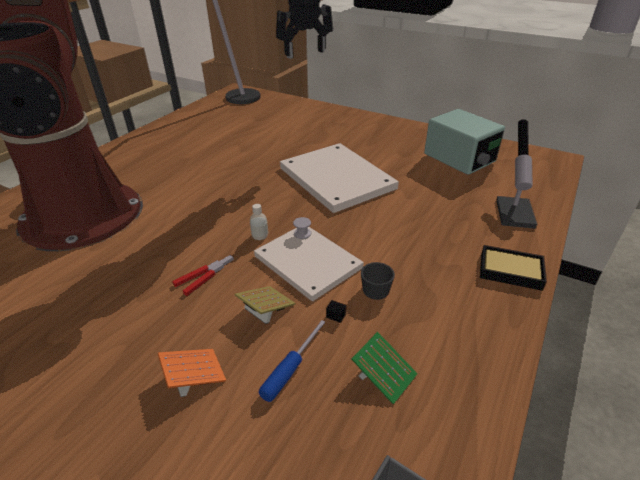

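View pics/t0.png

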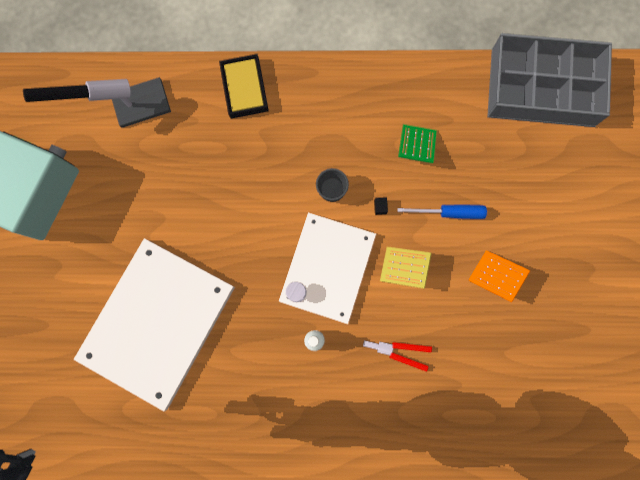

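The scene view shows the yellow board at about (265,302) beside the smaller white plate (309,261). The top view shows the board at (407,267) and the plate at (328,268), with the spool at (296,292). I'll get the yaw angles from the top-view pixels.

```bash
cat > h.py <<'E'
import cv2,numpy as np
from plant import telemetry, vision, finder
def unproj(d,uv,z):
    uv=np.asarray(uv,float).reshape(-1,2)
    r=(d['R'].T@np.linalg.inv(d['K'])@np.c_[uv,np.ones(len(uv))].T).T
    c=-d['R'].T@d['t']
    return c+r*((np.asarray(z)-c[2])/r[:,2])[:,None]
def quad(mask,near):
    n,l,st,ce=cv2.connectedComponentsWithStats(mask.astype(np.uint8))
    k=1+np.argmin([np.hypot(*(ce[i]-near))+(1e4 if st[i,4]<200 else 0) for i in range(1,n)])
    m=cv2.morphologyEx((l==k).astype(np.uint8),cv2.MORPH_CLOSE,np.ones((9,9)))
    c=max(cv2.findContours(m,0,2)[0],key=cv2.contourArea)
    return cv2.approxPolyN(c,4,ensure_convex=True).reshape(-1,2) if hasattr(cv2,'approxPolyN') else cv2.boxPoints(cv2.minAreaRect(c))
E
python3 - <<'E'
from h import *
d=vision.capture('top');im=d['img'].astype(int);hsv=cv2.cvtColor(d['img'],cv2.COLOR_RGB2HSV)
q=quad((hsv[...,1]<45)&(hsv[...,2]>190),(328,268));P=unproj(d,q,np.full(4,.014))
print(q.tolist(),P.round(4).tolist(),P.mean(0))
print([(np.linalg.norm(b-a).round(4),np.degrees(np.arctan2(b[1]-a[1],b[0]-a[0])).round(1)) for a,b in zip(P,np.roll(P,-1,0))])
print(hsv[262:275:4,400:412:4].tolist())
q=quad((abs(hsv[...,0].astype(int)-27)<6)&(hsv[...,1]>60)&(hsv[...,2]>140),(407,267))
z=np.where(q[:,0]<407,.002,.040);B=unproj(d,q,z);print(q.tolist(),B.round(4).tolist())
E
```

```text
[[375, 233], [347, 323], [279, 301], [308, 212]] [[0.5832, 0.021, 0.014], [0.4213, 0.0716, 0.014], [0.4592, 0.1932, 0.014], [0.6217, 0.1433, 0.014]] [0.52133265 0.10729701 0.014     ]
[(np.float64(0.1696), np.float64(162.6)), (np.float64(0.1274), np.float64(72.7)), (np.float64(0.17), np.float64(-17.1)), (np.float64(0.1282), np.float64(-107.5))]
[[[14, 47, 207], [23, 156, 227], [26, 154, 222]], [[27, 154, 222], [26, 155, 221], [26, 153, 223]], [[21, 152, 231], [18, 161, 238], [18, 161, 238]], [[26, 148, 226], [26, 151, 223], [27, 152, 223]]]
[[431, 252], [424, 288], [379, 281], [387, 246]] [[0.5456, -0.0748, 0.04], [0.4825, -0.0613, 0.04], [0.497, 0.0136, 0.002], [0.5611, -0.0015, 0.002]]
```

Emit:
{"method": "servo_tool", "body": {"motion": [{"linear": [-41, -39, 0], "spin": 0, "grip": 30}, {"linear": [-41, -39, 0], "spin": 0, "grip": 30}, {"linear": [-41, -39, 0], "spin": 0, "grip": 30}, {"linear": [-41, -39, 0], "spin": 0, "grip": 30}, {"linear": [-41, -39, 0], "spin": 0, "grip": 30}], "newtons": 30}}

```text
clock: 1.78
position: [0.3627, 0.2719, 0.2169]
eef_rot: [[-0.898, 0.44, 0.001], [0.44, 0.898, 0.0], [-0.001, 0.001, -1.0]]
ft_force: [0.5, 0.0, 0.4]
width: 0.0299
grip_force: 0.0
```

Emit:
{"method": "servo_tool", "body": {"motion": [{"linear": [-41, -39, 0], "spin": 0, "grip": 30}, {"linear": [-41, -39, 0], "spin": 0, "grip": 30}, {"linear": [-41, -39, 0], "spin": 0, "grip": 30}, {"linear": [-41, -39, 0], "spin": 0, "grip": 30}, {"linear": [-41, -39, 0], "spin": 0, "grip": 30}]}}

```text
clock: 2.4
position: [0.461, 0.0062, 0.217]
eef_rot: [[-0.898, 0.44, 0.001], [0.44, 0.898, -0.0], [-0.001, 0.0, -1.0]]
ft_force: [0.5, 0.4, -0.2]
width: 0.0301
grip_force: 0.0
```

Emit:
{"method": "servo_tool", "body": {"motion": [{"linear": [-41, -39, 0], "spin": 0, "grip": 30}, {"linear": [-41, -39, 0], "spin": 0, "grip": 30}, {"linear": [0, 0, 0], "spin": 10, "grip": 30}, {"linear": [0, 0, 0], "spin": 10, "grip": 30}, {"linear": [0, 0, 0], "spin": 10, "grip": 30}]}}

```text
clock: 3.02
position: [0.4999, -0.0983, 0.2167]
eef_rot: [[-0.552, 0.834, 0.0], [0.834, 0.552, 0.0], [0.0, 0.0, -1.0]]
ft_force: [-0.2, -0.4, -0.1]
width: 0.0295
grip_force: 0.0
```

Emit:
{"method": "servo_tool", "body": {"motion": [{"linear": [0, 0, 0], "spin": 10, "grip": 30}, {"linear": [0, 0, 0], "spin": 10, "grip": 30}, {"linear": [0, 0, 0], "spin": 10, "grip": 30}, {"linear": [0, 0, 0], "spin": 10, "grip": 30}, {"linear": [0, 0, 0], "spin": 10, "grip": 30}]}}

```text
clock: 3.65
position: [0.4999, -0.098, 0.2167]
eef_rot: [[0.283, 0.959, 0.0], [0.959, -0.283, 0.0], [0.0, 0.0, -1.0]]
ft_force: [-0.7, 0.7, 0.2]
width: 0.0298
grip_force: 0.0
```

Emit:
{"method": "servo_tool", "body": {"motion": [{"linear": [0, 3, 40], "spin": 1, "grip": 30}, {"linear": [0, 0, 45], "spin": 0, "grip": 30}, {"linear": [0, 0, 45], "spin": 0, "grip": 30}, {"linear": [0, 0, 37], "spin": 0, "grip": 30}, {"linear": [0, 0, 0], "spin": 0, "grip": 30}]}}

```text
clock: 4.28
position: [0.5006, -0.0978, 0.0471]
eef_rot: [[0.294, 0.956, -0.005], [0.956, -0.294, 0.002], [0.001, -0.005, -1.0]]
ft_force: [-0.3, 0.1, 1.0]
width: 0.0301
grip_force: 0.0
```

Run:
```python
from h import *
d=vision.capture('scene');cv2.imwrite('pics/s1.png',cv2.resize(d['img'][210:350,180:380,::-1],(800,560),interpolation=cv2.INTER_CUBIC))
```

```text
(no output)
```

View pics/s1.png

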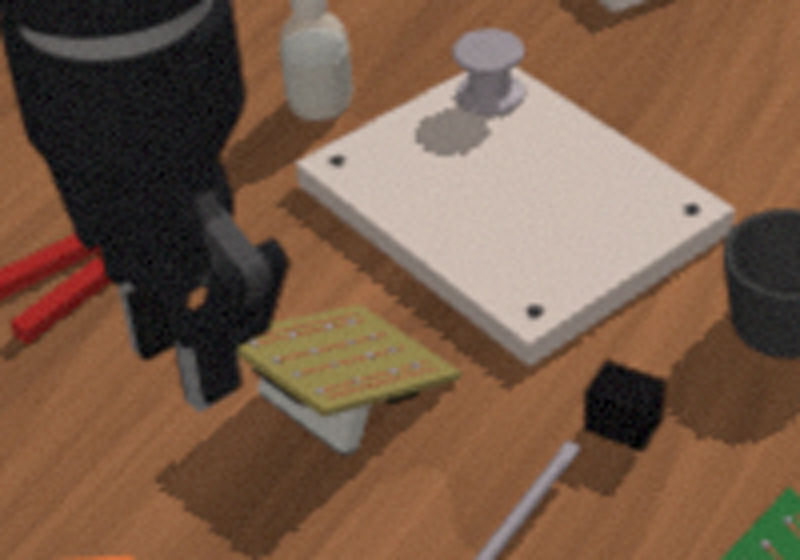

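Run:
```python
from h import *
d=vision.capture('scene');s=telemetry.read_state();T=s['eef_rot'];p=s['position']
print(p)
def pr(X):
    c=d['K']@(d['R']@X+d['t']);u=c[:2]/c[2];return ((u-[180,210])*4).round().tolist()
for y in(-.015,.015):
  for x in(-.011,.011): print(x,y,[pr(p+T@np.array([x,y,z])) for z in(0,.02,.025)])
for X in([.5456,-.0748,.04],[.4825,-.0613,.04],[.497,.0136,.002],[.5611,-.0015,.002],[.5832,.021,.014],[.4213,.0716,.014]):print(pr(np.array(X)))
```

```text
[ 0.50318555 -0.09904014  0.05096138]
-0.011 -0.015 [[148.0, 389.0], [155.0, 424.0], [157.0, 432.0]]
0.011 -0.015 [[195.0, 361.0], [202.0, 396.0], [203.0, 404.0]]
-0.011 0.015 [[191.0, 431.0], [198.0, 466.0], [200.0, 474.0]]
0.011 0.015 [[238.0, 401.0], [245.0, 436.0], [246.0, 444.0]]
[320.0, 413.0]
[215.0, 337.0]
[355.0, 304.0]
[457.0, 376.0]
[527.0, 341.0]
[293.0, 161.0]
```

The crop shows the near fingertip ending at about (200,408). The projected tip should be lower, at about (200,474), so I'll check this with a second pair of views.

Run:
```python
from h import *
a=vision.capture('scene');s=telemetry.read_state();print(s['position'],s['clock']);b=vision.capture('top')
T=s['eef_rot'];p=s['position'];out=[]
for d,(x0,y0) in((a,(190,240)),(b,(350,200))):
  im=cv2.resize(d['img'][y0:y0+120,x0:x0+80,::-1],None,fx=5,fy=5,interpolation=cv2.INTER_CUBIC)
  for y,c in((-.015,(0,0,255)),(.015,(255,255,0))):
   for x in(-.011,.011):
    for z,r in((0,4),(.025,8)):
     q=d['K']@(d['R']@(p+T@np.array([x,y,z]))+d['t']);u=(q[:2]/q[2]-[x0,y0])*5
     cv2.circle(im,(int(u[0]),int(u[1])),r,c,1)
  out.append(im)
cv2.imwrite('pics/c2.png',np.hstack(out))
```

```text
[ 0.50387194 -0.09936193  0.05172423] 4.425
```

View pics/c2.png

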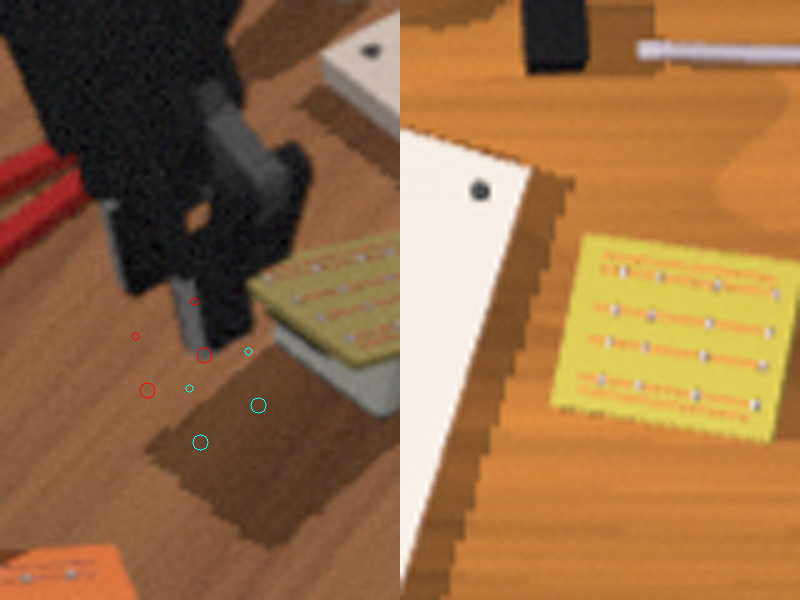

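Run:
```python
from h import *
b=vision.capture('top');s=telemetry.read_state();print(s['position'],s['clock'],s['joint_positions'],s['width'])
w=vision.capture('wrist')
T=s['eef_rot'];p=s['position'];out=[]
for d,(x0,y0,W,f) in((b,(360,200,130,3)),(w,(0,0,640,.6))):
  im=cv2.resize(d['img'][y0:y0+480,x0:x0+W,::-1],None,fx=f,fy=f,interpolation=cv2.INTER_AREA)[:400]
  for y,c in((-.015,(0,0,255)),(.015,(255,255,0))):
   for x in(-.011,.011):
    for z,r in((0,4),(.025,8)):
     q=d['K']@(d['R']@(p+T@np.array([x,y,z]))+d['t']);u=(q[:2]/q[2]-[x0,y0])*f
     cv2.circle(im,(int(u[0]),int(u[1])),r,c,1)
  out.append(im)
h=min(o.shape[0] for o in out);cv2.imwrite('pics/c3.png',np.hstack([o[:h] for o in out]))
```

```text
[ 0.50408051 -0.09945726  0.05184558] 4.525 [-4.49848618e-01 -1.27579359e-01 -4.33155165e-01  1.26212597e+00
  8.30065445e-05  1.41962624e+00] 0.02950263893886876
```

View pics/c3.png

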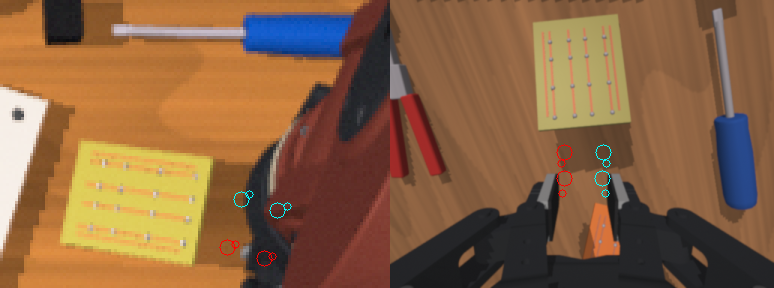

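The fingertips look higher in both views than the stated 25 mm offset puts them. A gentle probe downwards in this free spot should settle it.

Emit:
{"method": "servo_tool", "body": {"motion": [{"linear": [0, 0, 5], "spin": 0, "grip": 30}, {"linear": [0, 0, 5], "spin": 0, "grip": 30}, {"linear": [0, 0, 4], "spin": 0, "grip": 30}, {"linear": [0, 0, 2], "spin": 0, "grip": 30}, {"linear": [0, 0, 0], "spin": 0, "grip": 30}]}}

```text
clock: 5.2
position: [0.5026, -0.0987, 0.0335]
eef_rot: [[0.294, 0.956, -0.0], [0.956, -0.294, 0.0], [0.0, -0.0, -1.0]]
ft_force: [0.2, -0.4, 0.2]
width: 0.03
grip_force: 0.0
```

Run:
```python
from h import *
a=vision.capture('scene');s=telemetry.read_state();print(s['position'],s['ft_force'])
w=vision.capture('wrist');c=-w['R'].T@w['t'];T=s['eef_rot'];p=s['position']
print('wristcam in tool',T.T@(c-p),(T.T@w['R'].T).round(3).tolist(),w['K'][0])
c=-a['R'].T@a['t'];print('scene cam',c)
o=[cv2.resize(a['img'][230:350,180:280,::-1],None,fx=4,fy=4,interpolation=cv2.INTER_CUBIC),cv2.resize(w['img'][240:480,240:440,::-1],(400,480))]
cv2.imwrite('pics/c4.png',np.hstack(o))
```

```text
[ 0.50272998 -0.09883038  0.0336546 ] [ 0.1260981   0.11237972 -0.03931924]
wristcam in tool [ 0.06890899 -0.00080789 -0.15668351] [[0.0, -0.963, -0.27], [1.0, 0.0, 0.001], [-0.001, -0.27, 0.963]] [414.04760178   0.         321.4706337 ]
scene cam [ 0.87001034 -0.44289247  0.56466146]
```

View pics/c4.png

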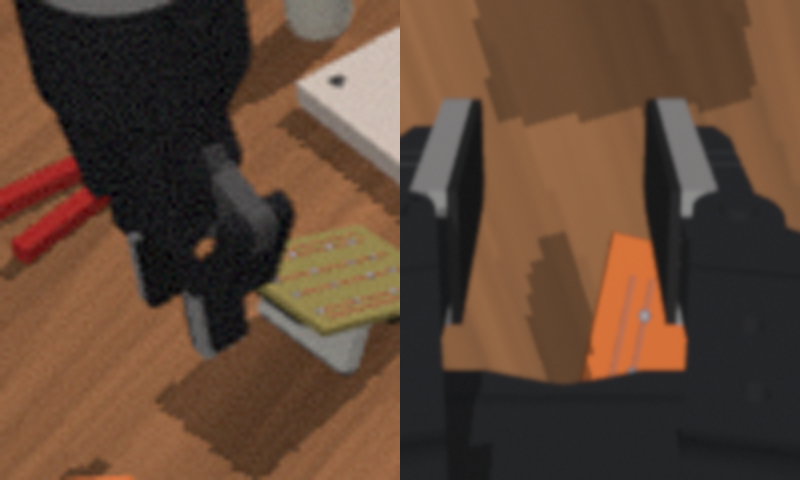

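Emit:
{"method": "servo_tool", "body": {"motion": [{"linear": [0, 0, 3], "spin": 0, "grip": 30}, {"linear": [0, 0, 3], "spin": 0, "grip": 30}, {"linear": [0, 0, 2], "spin": 0, "grip": 30}, {"linear": [0, 0, 1], "spin": 0, "grip": 30}, {"linear": [0, 0, 0], "spin": 0, "grip": 30}]}}

```text
clock: 5.92
position: [0.5028, -0.0988, 0.0246]
eef_rot: [[0.294, 0.956, 0.0], [0.956, -0.294, 0.0], [0.0, 0.0, -1.0]]
ft_force: [0.3, -0.2, 0.4]
width: 0.0299
grip_force: 0.0
```

Emit:
{"method": "servo_tool", "body": {"motion": [{"linear": [0, 0, 1], "spin": 0, "grip": 30}, {"linear": [0, 0, 1], "spin": 0, "grip": 30}, {"linear": [0, 0, 0], "spin": 0, "grip": 30}]}}

```text
clock: 6.3
position: [0.5027, -0.0988, 0.0226]
eef_rot: [[0.294, 0.956, -0.0], [0.956, -0.294, 0.0], [0.0, -0.0, -1.0]]
ft_force: [-0.7, -0.5, -0.3]
width: 0.03
grip_force: 0.0
```

Emit:
{"method": "servo_tool", "body": {"motion": [{"linear": [0, 0, 1], "spin": 0, "grip": 30}, {"linear": [0, 0, 1], "spin": 0, "grip": 30}, {"linear": [0, 0, 0], "spin": 0, "grip": 30}]}}

```text
clock: 6.68
position: [0.5027, -0.0988, 0.0206]
eef_rot: [[0.294, 0.956, -0.0], [0.956, -0.294, 0.0], [0.0, -0.0, -1.0]]
ft_force: [0.4, 0.3, -0.2]
width: 0.0301
grip_force: 0.0
```

Emit:
{"method": "servo_tool", "body": {"motion": [{"linear": [0, 0, 1], "spin": 0, "grip": 30}, {"linear": [0, 0, 1], "spin": 0, "grip": 30}, {"linear": [0, 0, 0], "spin": 0, "grip": 30}]}}

```text
clock: 7.05
position: [0.5027, -0.0988, 0.0186]
eef_rot: [[0.294, 0.956, -0.0], [0.956, -0.294, 0.0], [0.0, -0.0, -1.0]]
ft_force: [0.4, 0.3, 0.6]
width: 0.0303
grip_force: 0.0
```

Run:
```python
from h import *
a=vision.capture('scene');s=telemetry.read_state();print(s['position'],s['ft_force'])
T=s['eef_rot'];p=s['position'];x0,y0=150,220
im=cv2.resize(a['img'][y0:y0+140,x0:x0+160,::-1],None,fx=5,fy=4,interpolation=cv2.INTER_CUBIC)
im=cv2.resize(a['img'][y0:y0+140,x0:x0+190,::-1],None,fx=4,fy=4,interpolation=cv2.INTER_CUBIC)
for z,r in((-.015,12),(0,4),(.02,8)):
  for y in(-.02,.02):
     q=a['K']@(a['R']@(p+T@np.array([0,y,z]))+a['t']);u=(q[:2]/q[2]-[x0,y0])*4
     cv2.circle(im,(int(u[0]),int(u[1])),r,(255,255,0),1)
cv2.imwrite('pics/c5.png',im)
```

```text
[ 0.50271969 -0.09881681  0.01863443] [-0.31720846  0.09031561  0.12493287]
```

View pics/c5.png

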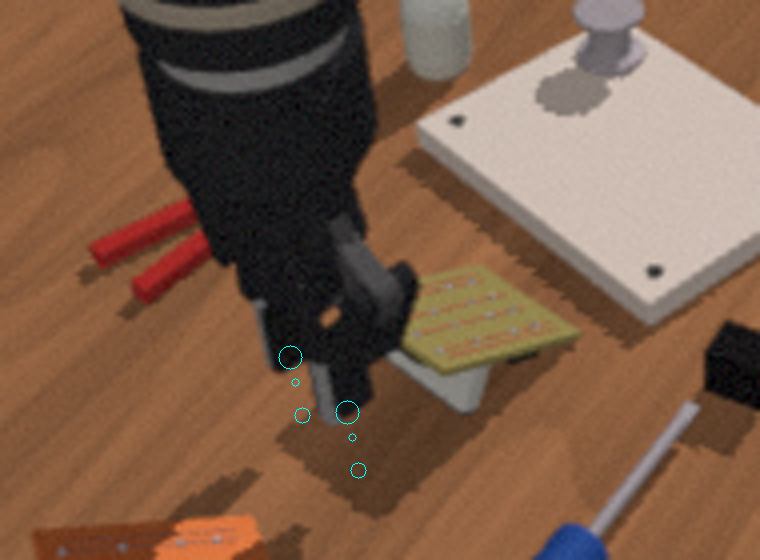

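The view with projected markers shows the near fingertip bottom at about (347,412). That matches the circles 15 mm *behind* the TCP, so the real tips are about 14 mm above the TCP height. I'll go by that measurement.

Emit:
{"method": "servo_tool", "body": {"motion": [{"linear": [5, 0, 5], "spin": 0, "grip": 30}, {"linear": [10, 0, 0], "spin": 0, "grip": 30}, {"linear": [8, 0, 0], "spin": 0, "grip": 30}, {"linear": [5, 0, 0], "spin": 0, "grip": 30}, {"linear": [5, 0, 0], "spin": 0, "grip": 30}]}}

```text
clock: 7.72
position: [0.5127, -0.0669, 0.0138]
eef_rot: [[0.294, 0.956, 0.0], [0.956, -0.294, -0.0], [-0.0, 0.0, -1.0]]
ft_force: [0.3, 0.2, -0.0]
width: 0.0298
grip_force: 0.2
```

Emit:
{"method": "servo_tool", "body": {"motion": [{"linear": [5, 0, 0], "spin": 0, "grip": 30}, {"linear": [5, 0, 0], "spin": 0, "grip": 30}, {"linear": [3, 0, 0], "spin": 0, "grip": 30}, {"linear": [0, 0, 0], "spin": 0, "grip": 30}]}}

```text
clock: 8.22
position: [0.5164, -0.0547, 0.0137]
eef_rot: [[0.294, 0.956, 0.0], [0.956, -0.294, 0.0], [0.0, 0.0, -1.0]]
ft_force: [0.5, -0.1, -0.6]
width: 0.0307
grip_force: 0.0
```

```bash
cat > st.py <<'E'
from h import *
import sys
s=telemetry.read_state();r=s['position'][:2]-[.5213,.1073];P=np.array([.297,.955]);Q=np.array([-.955,.297])
print('t',round(s['clock'],2),'plate xy',(r@P).round(4),(r@Q).round(4),'z',s['position'][2].round(4),'F',(s['ft_force']).round(1))
b=vision.capture('top')
for c in ['top','scene']:
  if c=='scene': a=vision.capture('scene')
  for n in ['high_a','low_a','sink']:
    print(c,n,[((np.array(k['location'])[:2]-[.5213,.1073])@np.c_[P,Q]).round(3).tolist()+[round(k['location'][2],3),round(k['confidence'],2)] for k in finder.tip_of(c,n) if -.15<(np.array(k['location'])[:2]-[.5213,.1073])@P<.1])
if len(sys.argv)>1:
  cv2.imwrite(f'pics/{sys.argv[1]}.png',np.hstack([cv2.resize(a['img'][220:340,200:340,::-1],None,fx=3,fy=3),cv2.resize(b['img'][200:340,270:400,::-1],None,fx=2.57,fy=2.57)[:360]]))
E
python3 st.py e1
```

```text
t 8.22 plate xy -0.1562 -0.0434 z 0.0137 F [ 0.5 -0.1 -0.6]
top high_a [[-0.126, -0.232, 0.042, 0.97], [-0.064, -0.227, 0.043, 0.9], [-0.144, -0.011, 0.041, 0.72], [-0.143, -0.082, 0.04, 0.69], [-0.127, -0.05, 0.001, 0.32]]
top low_a [[-0.068, -0.076, 0.001, 0.96], [-0.071, -0.014, 0.004, 0.95], [-0.115, -0.312, 0.002, 0.79], [-0.053, -0.299, 0.004, 0.75]]
top sink [[-0.09, -0.25, 0.002, 0.89], [-0.125, -0.049, -0.0, 0.59], [-0.069, -0.076, -0.0, 0.54]]
scene high_a [[-0.129, -0.234, 0.041, 0.66], [-0.061, -0.23, 0.043, 0.62], [-0.142, -0.078, 0.037, 0.6]]
scene low_a [[-0.069, -0.02, 0.005, 0.97], [-0.115, -0.304, 0.001, 0.77], [-0.053, -0.31, -0.001, 0.62], [-0.068, -0.078, -0.001, 0.61], [-0.143, -0.074, 0.038, 0.5]]
scene sink [[-0.133, -0.049, 0.003, 0.77], [-0.094, -0.243, 0.004, 0.72]]
```

View pics/e1.png

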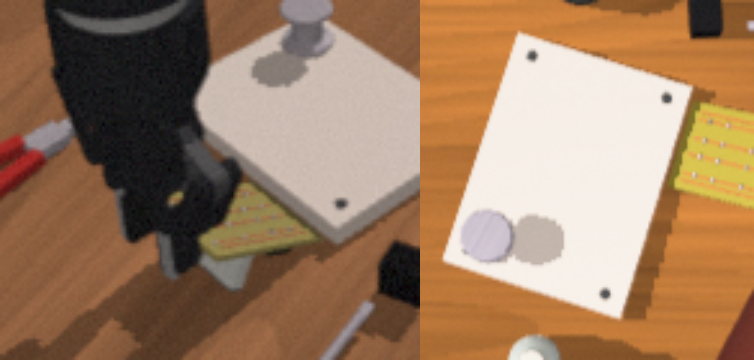

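The board is square against the plate with its low edge about 3 mm off it. Top crop: board at (720,155), plate edge at (680,190). Next I'll tip it along the arc.

Emit:
{"method": "servo_tool", "body": {"motion": [{"linear": [4, 0, 0], "spin": 0, "grip": 30}, {"linear": [4, 0, -4], "spin": 0, "grip": 30}, {"linear": [4, 0, -5], "spin": 0, "grip": 30}, {"linear": [4, 0, -5], "spin": 0, "grip": 30}, {"linear": [4, 0, -5], "spin": 0, "grip": 30}]}}

```text
clock: 9.25
position: [0.5225, -0.0368, 0.0339]
eef_rot: [[0.295, 0.956, 0.0], [0.956, -0.295, -0.003], [-0.002, 0.001, -1.0]]
ft_force: [-2.2, -3.4, 2.8]
width: 0.0295
grip_force: 2.1
```

```bash
python3 st.py e2
```

```text
t 9.25 plate xy -0.1372 -0.044 z 0.0339 F [-2.2 -3.4  2.8]
top high_a [[-0.127, -0.233, 0.043, 0.91], [-0.062, -0.228, 0.042, 0.9], [-0.125, -0.01, 0.064, 0.87], [-0.125, -0.081, 0.056, 0.62]]
top low_a [[-0.064, -0.076, -0.001, 0.95], [-0.067, -0.015, -0.002, 0.81], [-0.116, -0.316, 0.003, 0.77], [-0.052, -0.301, 0.004, 0.68]]
top sink [[-0.123, -0.049, 0.016, 0.81], [-0.092, -0.25, 0.003, 0.62], [-0.02, 0.127, -0.001, 0.45]]
scene high_a [[-0.123, -0.078, 0.059, 0.88], [-0.123, -0.237, 0.039, 0.88], [-0.06, -0.229, 0.039, 0.81]]
scene low_a [[-0.114, -0.308, 0.001, 0.96], [-0.069, -0.02, -0.001, 0.95], [-0.064, -0.077, -0.0, 0.73], [-0.057, -0.307, -0.001, 0.56]]
scene sink [[-0.095, -0.246, 0.004, 0.65], [-0.126, -0.048, 0.023, 0.56]]
```

Tipping works: the raised corners are at about 60 mm and the low edge is in the corner. I'll continue along the arc.

Emit:
{"method": "servo_tool", "body": {"motion": [{"linear": [5, 0, -5], "spin": 0, "grip": 30}, {"linear": [5, 0, -4], "spin": 0, "grip": 30}, {"linear": [6, 0, -4], "spin": 0, "grip": 30}, {"linear": [6, 0, -4], "spin": 0, "grip": 30}, {"linear": [6, 0, -3], "spin": 0, "grip": 30}]}}

```text
clock: 10.28
position: [0.5304, -0.0082, 0.0527]
eef_rot: [[0.294, 0.956, -0.0], [0.956, -0.294, 0.001], [0.001, -0.0, -1.0]]
ft_force: [-0.7, -0.4, -0.2]
width: 0.0302
grip_force: 0.1
```

```bash
python3 st.py e3
```

```text
t 10.28 plate xy -0.1076 -0.043 z 0.0527 F [-0.7 -0.4 -0.2]
top high_a [[-0.09, -0.009, 0.08, 0.5]]
top low_a [[-0.054, -0.299, 0.001, 0.72], [-0.061, 0.002, 0.014, 0.72], [-0.115, -0.314, 0.002, 0.69], [-0.066, -0.015, 0.001, 0.61], [-0.066, -0.079, -0.001, 0.57], [0.042, 0.06, 0.014, 0.19]]
top sink [[-0.067, -0.076, -0.001, 0.33]]
scene high_a [[-0.13, -0.234, 0.038, 0.96], [-0.09, -0.075, 0.077, 0.83], [-0.057, -0.231, 0.041, 0.81], [-0.001, -0.004, 0.001, 0.25]]
scene low_a [[-0.117, -0.308, 0.001, 0.81], [-0.057, -0.31, -0.0, 0.66], [-0.064, -0.08, 0.001, 0.65]]
scene sink [[-0.089, -0.075, 0.08, 0.71], [-0.094, -0.246, 0.005, 0.62]]
```

Emit:
{"method": "servo_tool", "body": {"motion": [{"linear": [7, 0, -2], "spin": 0, "grip": 30}, {"linear": [8, 0, -1], "spin": 0, "grip": 30}, {"linear": [8, 0, 0], "spin": 0, "grip": 30}, {"linear": [8, 0, 0], "spin": 0, "grip": 30}, {"linear": [6, 0, 0], "spin": 0, "grip": 30}]}}

```text
clock: 11.3
position: [0.5414, 0.027, 0.0556]
eef_rot: [[0.294, 0.956, -0.0], [0.956, -0.294, 0.0], [0.0, -0.0, -1.0]]
ft_force: [-0.1, -1.1, 0.6]
width: 0.0301
grip_force: 0.0
```

```bash
python3 st.py e4
```

```text
t 11.3 plate xy -0.0707 -0.0431 z 0.0556 F [-0.1 -1.1  0.6]
top high_a []
top low_a [[-0.116, -0.311, 0.006, 0.94], [-0.058, -0.303, 0.004, 0.59]]
top sink [[0.043, 0.061, 0.014, 0.23]]
scene high_a [[-0.044, -0.078, 0.079, 0.81], [-0.059, -0.229, 0.041, 0.8]]
scene low_a [[-0.055, -0.307, -0.0, 0.78], [-0.072, -0.018, 0.003, 0.59], [-0.068, -0.078, -0.0, 0.58], [-0.065, 0.001, 0.013, 0.22]]
scene sink [[-0.086, -0.048, 0.06, 0.7], [-0.095, -0.245, 0.004, 0.57]]
```

View pics/e4.png

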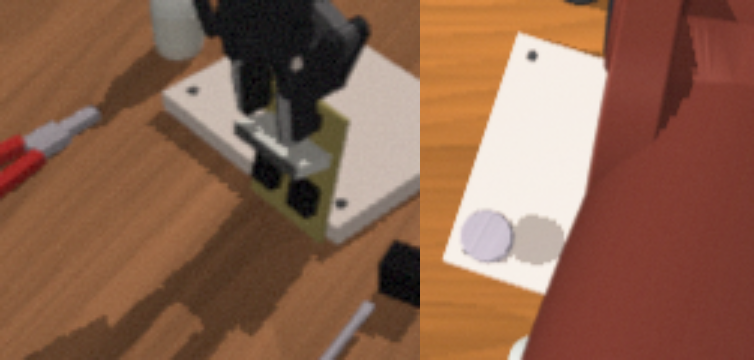

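The board is just past vertical. The fingers sit above the heat sink bar (scene crop about (285,135)) and push the top edge. I'll keep pushing with a slight rise.

Emit:
{"method": "servo_tool", "body": {"motion": [{"linear": [8, 0, -1], "spin": 0, "grip": 30}, {"linear": [8, 0, -1], "spin": 0, "grip": 30}, {"linear": [7, 0, -1], "spin": 0, "grip": 30}]}}

```text
clock: 12.08
position: [0.5483, 0.049, 0.0588]
eef_rot: [[0.294, 0.956, 0.0], [0.956, -0.294, 0.0], [0.0, 0.0, -1.0]]
ft_force: [-0.2, -1.6, -0.3]
width: 0.0299
grip_force: 0.0
```

```bash
python3 st.py e5
```

```text
t 12.07 plate xy -0.0476 -0.0431 z 0.0588 F [-0.2 -1.6 -0.3]
top high_a []
top low_a [[-0.054, -0.3, 0.003, 0.6], [-0.113, -0.311, 0.001, 0.59], [0.039, -0.142, -0.001, 0.52]]
top sink []
scene high_a [[-0.007, -0.017, 0.015, 0.94], [-0.058, -0.23, 0.042, 0.86], [-0.126, -0.236, 0.042, 0.61], [-0.003, -0.076, 0.013, 0.6], [-0.088, -0.077, 0.014, 0.34]]
scene low_a [[-0.088, -0.078, 0.016, 0.93], [-0.115, -0.308, 0.001, 0.82], [-0.057, -0.307, -0.003, 0.79], [-0.091, -0.02, 0.018, 0.75]]
scene sink [[-0.039, -0.047, 0.046, 0.69], [-0.092, -0.248, 0.005, 0.65], [-0.004, -0.078, 0.01, 0.31]]
```

It has flipped onto the plate and overhangs by about 24 mm. I'll back up, lower the fingertips behind the heat sink bar above the black blocks, and push about 34 mm.

Emit:
{"method": "servo_tool", "body": {"motion": [{"linear": [-13, 4, -3], "spin": 0, "grip": 30}, {"linear": [0, 0, 14], "spin": 0, "grip": 30}, {"linear": [0, 0, 15], "spin": 0, "grip": 30}, {"linear": [0, 0, 14], "spin": 0, "grip": 30}, {"linear": [0, 0, 0], "spin": 0, "grip": 30}]}}

```text
clock: 13.1
position: [0.5466, 0.0351, 0.0167]
eef_rot: [[0.294, 0.956, -0.003], [0.956, -0.294, 0.001], [-0.0, -0.003, -1.0]]
ft_force: [-0.3, 0.2, 0.4]
width: 0.0296
grip_force: 0.0
```

Emit:
{"method": "servo_tool", "body": {"motion": [{"linear": [8, 0, 0], "spin": 0, "grip": 30}, {"linear": [8, 0, 0], "spin": 0, "grip": 30}, {"linear": [7, 0, 0], "spin": 0, "grip": 30}, {"linear": [7, 0, 0], "spin": 0, "grip": 30}, {"linear": [5, 0, 0], "spin": 0, "grip": 30}]}}

```text
clock: 13.72
position: [0.5586, 0.0687, 0.0189]
eef_rot: [[0.294, 0.956, 0.0], [0.956, -0.294, -0.0], [0.0, 0.0, -1.0]]
ft_force: [-0.0, -1.1, 0.6]
width: 0.0296
grip_force: 0.5
```

```bash
python3 st.py e6
```

```text
t 13.72 plate xy -0.0258 -0.0471 z 0.0189 F [-0.  -1.1  0.6]
top high_a [[-0.124, -0.235, 0.045, 0.96]]
top low_a [[-0.116, -0.311, 0.002, 0.95], [-0.054, -0.299, 0.003, 0.76]]
top sink [[-0.091, -0.249, 0.0, 0.8]]
scene high_a [[-0.059, -0.233, 0.039, 0.97], [-0.125, -0.236, 0.042, 0.94], [0.016, -0.014, 0.016, 0.82], [0.018, -0.074, 0.01, 0.6], [-0.065, 0.0, 0.016, 0.15]]
scene low_a [[-0.054, -0.308, 0.002, 0.77], [-0.114, -0.308, -0.001, 0.66], [-0.064, -0.076, 0.015, 0.63], [-0.065, -0.018, 0.018, 0.63]]
scene sink [[-0.011, -0.046, 0.048, 0.95], [-0.093, -0.245, 0.004, 0.94]]
```

Emit:
{"method": "servo_tool", "body": {"motion": [{"linear": [5, 0, 0], "spin": 0, "grip": 30}, {"linear": [5, 0, 0], "spin": 0, "grip": 30}, {"linear": [3, 0, 0], "spin": 0, "grip": 30}, {"linear": [0, 0, 0], "spin": 0, "grip": 30}]}}

```text
clock: 14.62
position: [0.5623, 0.081, 0.0187]
eef_rot: [[0.294, 0.956, 0.0], [0.956, -0.294, 0.0], [0.0, -0.0, -1.0]]
ft_force: [-0.3, 0.2, 0.2]
width: 0.0302
grip_force: 0.0
```

Emit:
{"method": "servo_tool", "body": {"motion": [{"linear": [-8, 0, -5], "spin": 0, "grip": 30}, {"linear": [-5, 0, -30], "spin": 0, "grip": 30}, {"linear": [-30, 0, -40], "spin": 0, "grip": 30}, {"linear": [-40, 0, -40], "spin": 0, "grip": 30}, {"linear": [-50, 0, -20], "spin": 0, "grip": 30}]}}

```text
clock: 15.25
position: [0.5234, -0.048, 0.1567]
eef_rot: [[0.293, 0.956, 0.003], [0.956, -0.293, -0.001], [-0.0, 0.004, -1.0]]
ft_force: [0.1, 0.5, -0.5]
width: 0.0301
grip_force: 0.0
```

Emit:
{"method": "servo_tool", "body": {"motion": [{"linear": [-50, 0, 0], "spin": 0, "grip": 30}, {"linear": [0, 0, 0], "spin": 0, "grip": 30}]}}

```text
clock: 15.5
position: [0.5076, -0.0976, 0.1545]
eef_rot: [[0.299, 0.954, 0.001], [0.954, -0.299, -0.001], [-0.001, 0.001, -1.0]]
ft_force: [-0.5, 0.6, 0.0]
width: 0.0298
grip_force: 0.0
```

```bash
python3 st.py e7
```

```text
t 15.5 plate xy -0.1997 -0.0478 z 0.1545 F [-0.5  0.6  0. ]
top high_a [[0.03, -0.082, 0.014, 0.85], [-0.128, -0.234, 0.041, 0.67], [0.032, -0.012, 0.015, 0.65], [-0.062, -0.228, 0.042, 0.57]]
top low_a [[-0.117, -0.311, 0.002, 0.8], [-0.052, -0.078, 0.013, 0.75], [-0.051, -0.012, 0.015, 0.75], [-0.055, -0.299, 0.003, 0.66], [0.032, -0.08, 0.014, 0.55], [-0.063, -0.001, 0.014, 0.43]]
top sink [[0.003, -0.049, 0.044, 0.97], [-0.093, -0.25, -0.003, 0.79]]
scene high_a [[0.037, -0.073, 0.011, 0.88], [-0.061, -0.23, 0.042, 0.81], [0.033, -0.014, 0.015, 0.64], [-0.122, -0.234, 0.041, 0.57], [0.033, -0.045, 0.016, 0.38]]
scene low_a [[-0.05, -0.077, 0.013, 0.95], [-0.112, -0.308, 0.003, 0.86], [-0.058, -0.307, 0.0, 0.82], [-0.054, -0.019, 0.014, 0.7], [-0.0, -0.047, 0.047, 0.65]]
scene sink [[-0.094, -0.244, 0.003, 0.94], [0.002, -0.048, 0.045, 0.6]]
```

View pics/e7.png

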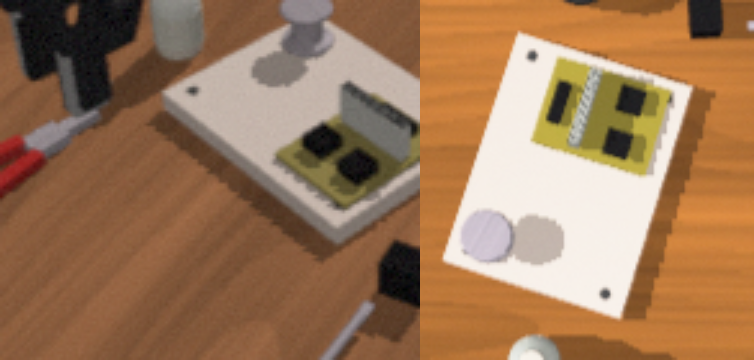

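The board lies component side up, fully inside the plate outline (top crop about (603,117)). Its low edge is about 13 mm in, its side is at least 4 mm in, and the spool hasn't moved. The arm is clear, so I'm handing in.

```bash
python3 -c "
from plant import job
print(job.job_done())"
```

```text
the job is handed in; nothing more can be done
None
```

The board was tipped over the plate's edge and pushed on, and in the last pictures it lies flat on the plate, component side up and inside the outline; I handed the job in with the arm clear, after about 15.5 s of the 45 s, and got no verdict back.

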